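Hold the lunch warmer's timer dial at its third stop

TASK

The small white ramekin on the deck of the lunch warmer is in the way of the timer dial's lever: first, leaving the dial at rest, set the ramekin down upright in the middle of the round cork coaster and let go of it. Then press the lever round clockwise by its upright post, past the first two click stops to the third and no further, and keep holding it there with the fingers against its return spring: finish while still holding it. Never tip the ramekin, and leave everything else where it stands.

Things in the scene. Friction and masses are not known exactly. Their poses are not given: they have to be found in the camera images.
- warmer: Lunch warmer, a flat stainless steel box 220 (its x) x 440 (its y) x 60 mm high, fixed to the table, its flat deck 60 mm above the table. Origin: centre of the underside; its -x side is the front, towards the robot, +y its left. The steel bento stands on the left half (+y); the timer dial is on the right half (-y). Its place and yaw (up to 0.3 rad) vary.
- lever: The dial: black hub 52 mm across, 28 mm high, with a flat arm. Origin: on its axis at deck height, at (60, -110, 60) mm in the warmer's frame; its -x runs along the arm. Three flush black dots on the deck 137 mm from the axis mark the click stops. At rest it points 0.6 rad towards -y from the warmer's -x; it sweeps clockwise across the front, towards +y.
- dial (a joint): Dial angle in rad: 0 at rest, growing clockwise seen from above. Click stops at 0.35, 0.70, 1.05 (the third); end of travel 1.40, but it must not pass 1.27. A spring (0.21 N m at rest, 0.53 at the third stop: 5.5 N at the post) drives it back to 0 when let go; the clicks are a ripple of about 0.12 N m and do not hold it.
- post (a point): The lever's round upright steel post, 16 mm in diameter, 45 mm tall, 95 mm from the dial's axis, on the arm, which is 18 mm wide, 10 mm thick and ends 11 mm beyond. This point: on the post's axis at its foot, the arm's top face, 80 mm above the table; the post's top is at 125 mm. Grip it from above or push its side; it turns freely between the fingers.
- ramekin: Small white ceramic ramekin, a straight-sided round cup 58 mm in outer diameter, 40 mm high, wall 4 mm, about 90 g, standing loose and empty on the warmer's deck in the lever's sweep. Origin: centre of its underside.
- coaster: Round cork coaster, 110 mm across and 6 mm thick, fixed flat on the table to the right of the warmer. Origin: centre of its underside. It, the tumbler and the pot change places.
- bento: Round stainless steel bento of three stacked tiers, 122 mm across, 160 mm high with its bail, on the left of the warmer's deck. Origin: centre of its underside. Leave alone.
- tumbler: Glass tumbler, 68 mm across at the rim, 105 mm high, standing on the table to the right of the warmer. Origin: centre of its underside. Leave alone.
- pot: Lime green plastic pot with a clip-on lid, 96 mm across its clips, 57 mm high, standing on the table to the right of the warmer. Origin: centre of its underside. Leave alone.
- spoon: Pink plastic spoon, 150 mm long, lying on the table at the near right. Origin: middle of its underside. Leave alone.
- bowl: Blue ceramic bowl, 110 mm across, 50 mm high, at the far right. Origin: centre of its underside. Leave alone.
- sauce: Amber glass sauce bottle, 48 mm across, 130 mm high, at the back, right of the warmer. Origin: centre of its underside. Leave alone.
There are look-alikes about, which are no part of the job. There is more than one size of the ramekin; the one meant has the size given above. Of the things shaped like the coaster, the cork one is meant.

How it is judged:
By the outcome, as a careful person would: the job done as asked, in the order asked, and still so for the second after the job is handed in, while the arm keeps its last pose, push and grip.
It also fails if it takes over 56 s, if anything falls off the work surface, if the arm or the gripper's body presses on something with over 40 N, if the wrist force passes 120 N, or if a joint passes its speed limit or range.

ROBOT

A 7-joint arm with a two-finger parallel gripper is mounted at the origin on the work surface. World frame = base frame: x ahead of the robot, y to its left, z up, the work surface at z = 0. Lengths are in mm, angles in rad, forces in N, time in s.
With the tool pointing down it reaches from about 350 to 900 mm from the base axis. Payload 8.1 kg.
Tool frame: the origin (TCP) lies between the finger pads; the fingertips stand 25 mm ahead of it and the grasp point (between the pads) lies 6 mm ahead of it; z points along the fingers, y is the line along which they close (so a half turn about z gives the same grasp; the last joint's range is limited). The gripper opens to 92 mm and grips with 3 to 60 N. Pads are 19 mm wide; open, the fingers measure 130 mm over their backs; the gripper's body (75 mm by 190 mm) begins 47 mm behind the grasp point.
Start: joints at [1.223, 0.434, 0.025, 1.573, -0.012, 1.134, -0.075], TCP at [151.451, -606.385, 251.742] pointing down, gripper open.
Joint ranges: [-2.62, 2.62], [-0.44, 2.09], [-1.27, 1.32], [0.08, 2.57], [-1.32, 4.46], [0.12, 2], [-2.74, 2.74]. Speed limits (rad/s): [2.22, 2.22, 3.01, 3.01, 3.14, 3.14, 3.14].

INTERFACE

Orientations are given as a unit quaternion [w, x, y, z].
In Python, from plant import robot, eyes gives the robot as it stands.
- The arm moves only by the shell command python3 -m handwheel 'ROWS'. ROWS is JSON, a list of rows, each an object with "hand": the opening, from 0 (shut) to 1 (fully open); "offset": the shift along the tool's x, y, z in mm, a list of three; "twist": the turn, a rotation vector about the tool's x, y, z in rad, a list of three. In form: [{"hand": hand, "offset": [x, y, z], "twist": [ax, ay, az]}, ...]. A call has 1 to 12 rows; each row shifts and turns the commanded pose from where the row before left it, along the tool's axes as they then stand; what a row does not reach is not made up. A row lasts 1/8 s, in which the tool goes at most 62.5 mm and 10.7 degrees, less where a joint would pass 70% of its speed; a pose out of reach is approached as far as the arm can. A call with a gripper value outside its range is refused whole. The fingers move at their own pace and stop on an object; the grip force is fixed at half the most. Time passes only in rows, so rows that do not move let the fingers close. It gives the time, the measured TCP pose, the force, the opening and the grip force at its end, in the units of the state.
- robot.state(): the state, without advancing time (a new reading comes with each control period).
- eyes.grab_frame(name): name is "side" or "top" or "wrist"; returns the picture (420x560x3 uint8, red, green, blue); there is no depth.
- eyes.camera_params(name): a dict with "K" (3x3 intrinsics, pixels), "cam_to_world" (4x4, takes a point from camera to world coordinates); the wrist camera has in their place "tool_from_camera" (4x4, takes a point from camera to tool coordinates, whose origin is the TCP and whose axes are the flange's). Camera axes: x right, y up, looking along -z (the intrinsics and any distortion apply to the point x, -y, -z); pixel columns grow to the right and rows downward; lengths in mm; the calibration is good to about 2 mm. The wrist camera is an equidistant fisheye: a pixel r from the principal point sees the ray r / f radians off the axis. A picture is of the moment at which its call begins: read the wrist's pose just before it. camera_params takes no time and is no camera call.
- robot.close_job(): hands the job in; it is judged then, once.
The state is a dict: "clock": time; "q": joint angles; "qvel": joint speeds; "tau": joint torques, N m; "tool_pos": TCP position; "tool_rot": TCP orientation; "wrist_force": force on the tool from outside, world axes, zero at the start; "wrist_torque": the same for the moment, N m; "grip_width": opening from 0.0 (shut) to 1.0 (fully open); "grasp_force": force on a finger pad.
Only numpy, scipy, OpenCV 4.12 (cv2) and the standard library are available. Lean on these libraries where they do the work, as an engineer would, in place of code of your own. Each camera call takes 0.05 s, during which the arm holds its last target. There are 200 camera calls.

## Working session

There is one attempt and no reset: what is moved stays moved. The work goes in short steps, Python scripts to look and compute and a shell command to move; the robot and the scene stay as the last step left them, time stands still between calls to the robot, and variables do not carry over. Pictures are saved under pics/ and viewed, at most 10 in all, crops included, and the job is handed in when it is done.

```bash
mkdir -p pics; ls
cat > h.py <<'E'
import numpy as np, cv2, json
from plant import robot, eyes
from scipy.spatial.transform import Rotation as R
def rot(s):
    w,x,y,z=s["tool_rot"]; return R.from_quat([x,y,z,w])
def save(n,f):
    im=eyes.grab_frame(n); cv2.imwrite(f,im[:,:,::-1]); return im
def ray(n,u,v,s=None):
    p=eyes.camera_params(n); K=np.array(p["K"])
    if n!="wrist":
        T=np.array(p["cam_to_world"]); d=np.array([(u-K[0,2])/K[0,0],-(v-K[1,2])/K[1,1],-1])
    else:
        a=(u-K[0,2])/K[0,0]; b=(v-K[1,2])/K[1,1]; t=np.hypot(a,b)
        d=np.array([a/t*np.sin(t),-b/t*np.sin(t),-np.cos(t)]) if t>0 else np.array([0,0,-1.])
        W=np.eye(4); W[:3,:3]=rot(s).as_matrix(); W[:3,3]=s["tool_pos"]; T=W@np.array(p["tool_from_camera"])
    d=T[:3,:3]@d; return T[:3,3],d/np.linalg.norm(d)
def atz(r,z): o,d=r; return o+d*(z-o[2])/d[2]
def tri(rs):
    A=sum(np.eye(3)-np.outer(d,d) for o,d in rs); b=sum((np.eye(3)-np.outer(d,d))@o for o,d in rs)
    p=np.linalg.solve(A,b); return p,[np.linalg.norm(np.cross(p-o,d)) for o,d in rs]
E
python3 - <<'E'
from h import *
s=robot.state(); print(s)
json.dump(s,open('s0.json','w'))
for n in ["top","side","wrist"]:
    im=save(n,f"pics/{n}0.png"); p=eyes.camera_params(n); print(n,p)
a=cv2.imread("pics/top0.png");cv2.imwrite("pics/top0b.png",cv2.resize(a,(800,600),interpolation=cv2.INTER_CUBIC))
a=cv2.imread("pics/side0.png");cv2.imwrite("pics/side0b.png",cv2.resize(a,(800,600),interpolation=cv2.INTER_CUBIC))
E
```

```text
pics
{'clock': 0.0, 'q': array([ 1.22342132,  0.43521972,  0.02498139,  1.57409965, -0.01155777,
        1.13399616, -0.07514041]), 'qvel': array([ 7.30300890e-05,  1.17875551e-04, -1.07958595e-04, -6.78118962e-04,
       -1.62186498e-03, -7.01926511e-04, -8.24149596e-04]), 'tau': array([-1.27136675e-03, -6.67854595e+01,  9.84739959e-01, -3.14460325e+01,
       -6.05982752e-02,  4.30515117e-02,  1.58297139e-04]), 'tool_pos': array([ 151.27685264, -605.9286006 ,  250.94609323]), 'tool_rot': array([-7.66922046e-04,  9.92525785e-01,  1.22032545e-01, -1.87436467e-04]), 'wrist_force': array([ 0.77275587, -0.70228727, -0.56240617]), 'wrist_torque': array([-0.01533854,  0.00646994, -0.00743237]), 'grasp_force': 0.0, 'grip_width': 0.9962694963052762}Traceback (most recent call last):
  File "<stdin>", line 3, in <module>
    for chunk in iterable:
                 ^^^^^^^^
    yield from _iterencode_dict(o, _current_indent_level)
    yield from chunks
    o = _default(o)
    raise TypeError(f'Object of type {o.__class__.__name__} '
                    f'is not JSON serializable')
TypeError: Object of type ndarray is not JSON serializable
```

Run:
```python
from h import *
for n in ["top","side","wrist"]:
    im=save(n,f"pics/{n}0.png"); p=eyes.camera_params(n); print(n,p)
    if n!="wrist": cv2.imwrite(f"pics/{n}0b.png",cv2.resize(im[:,:,::-1],(800,600),interpolation=cv2.INTER_CUBIC))
```

```text
top {'K': array([[433.060905  ,   0.        , 282.77077975],
       [  0.        , 433.060905  , 212.79743835],
       [  0.        ,   0.        ,   1.        ]]), 'cam_to_world': array([[ 2.03412016e-02,  9.84641206e-01, -1.73401069e-01,
         3.65816754e+02],
       [-9.99782885e-01,  2.08165874e-02,  9.23203571e-04,
        -1.79607864e+00],
       [ 4.51864278e-03,  1.73344642e-01,  9.84850860e-01,
         9.45839139e+02],
       [ 0.00000000e+00,  0.00000000e+00,  0.00000000e+00,
         1.00000000e+00]])}
side {'K': array([[459.18928476,   0.        , 283.58588047],
       [  0.        , 459.18928476, 209.73898004],
       [  0.        ,   0.        ,   1.        ]]), 'cam_to_world': array([[ 9.34283480e-01,  2.63454825e-01, -2.40220595e-01,
         2.96419637e+02],
       [-3.56512023e-01,  6.97300058e-01, -6.21829403e-01,
        -6.00815380e+02],
       [ 3.68187801e-03,  6.66606469e-01,  7.45400737e-01,
         7.77693858e+02],
       [ 0.00000000e+00,  0.00000000e+00,  0.00000000e+00,
         1.00000000e+00]])}
wrist {'K': array([[325.1922621 ,   0.        , 275.19305828],
       [  0.        , 325.1922621 , 210.97740012],
       [  0.        ,   0.        ,   1.        ]]), 'tool_from_camera': array([[ 6.28882082e-04,  9.56003808e-01,  2.93353582e-01,
         8.01104350e+01],
       [ 9.99999459e-01, -8.44216592e-04,  6.07432621e-04,
         1.15045930e-01],
       [ 8.28361859e-04,  2.93353041e-01, -9.56003822e-01,
        -1.32988333e+02],
       [ 0.00000000e+00,  0.00000000e+00,  0.00000000e+00,
         1.00000000e+00]])}
```

View pics/top0b.png

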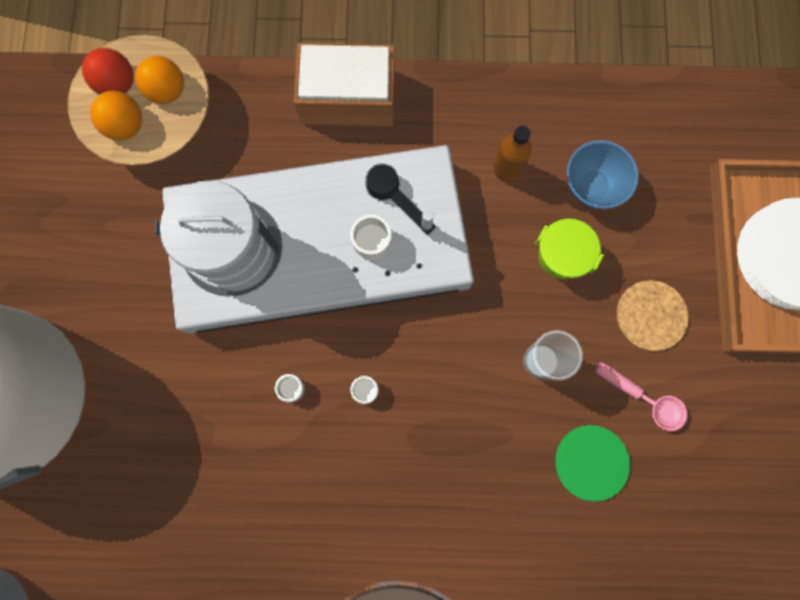

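View pics/side0b.png

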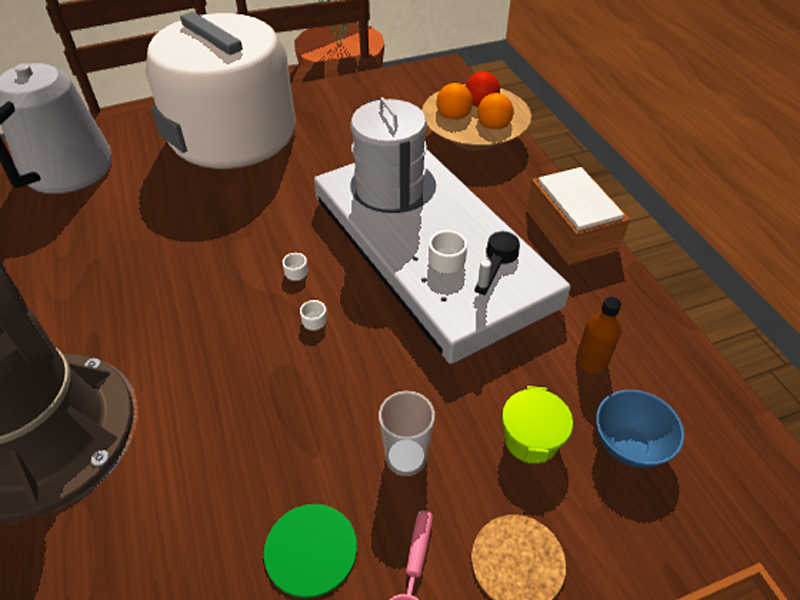

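Top view (800x600): the ramekin on the deck has its rim at about (371,235). Hub top is at (382,181), post top (428,217), cork coaster (652,315), and the click dots are at (355,269), (388,272) and (419,265). In the side view the ramekin is at (448,245), the hub at (502,246), the post top at (485,264) and the coaster at (518,560). Next I'll enlarge both views in a single composite picture.

Run:
```python
from h import *
t=cv2.imread("pics/top0.png")[95:215,230:330]; s=cv2.imread("pics/side0.png")[150:250,270:370]
# top crop 100x120 -> x5 = 500? use x4: 400x480 ; side 100x100 x4
k=4
A=cv2.resize(t,None,fx=k,fy=k,interpolation=cv2.INTER_CUBIC); B=cv2.resize(s,None,fx=k,fy=k,interpolation=cv2.INTER_CUBIC)
C=np.zeros((480,800,3),np.uint8); C[:,:400]=A; C[:400,400:]=B
cv2.imwrite("pics/crop0.png",C)
# coaster segmentation
for n in ["top","side"]:
    im=cv2.imread(f"pics/{n}0.png"); h=cv2.cvtColor(im,cv2.COLOR_BGR2HSV)
    u,v=((652,315) if n=="top" else (518,560)); u=int(u*.7);v=int(v*.7)
    m=cv2.inRange(h,(8,60,130),(22,190,255)); m=cv2.morphologyEx(m,cv2.MORPH_CLOSE,np.ones((5,5),np.uint8)); m=cv2.morphologyEx(m,cv2.MORPH_OPEN,np.ones((5,5),np.uint8))
    nn,l,st,c=cv2.connectedComponentsWithStats(m); i=l[v,u]
    cs,_=cv2.findContours((l==i).astype(np.uint8),0,1); e=cv2.fitEllipse(cv2.convexHull(max(cs,key=len)))
    print(n,st[i],c[i],e, atz(ray(n,*e[0]),6))
    # refine: hull points on plane z=6 -> circle
    P=np.array([atz(ray(n,*q[0]),6)[:2] for q in cv2.convexHull(max(cs,key=len))],np.float32); print(cv2.minEnclosingCircle(P), P.mean(0))
```

```text
top [ 431  196   51   50 2000] [456.2305 220.3325] ((456.2475891113281, 220.33592224121094), (48.671695709228516, 51.86865234375), 125.69593048095703) [ 522.51978079 -384.74506442    6.        ]
((523.1073608398438, -384.591552734375), 56.24974822998047) [ 525.6762  -382.85663]
side [ 330  360   66   60 3268] [362.49816401 391.27172583] ((362.7196350097656, 393.290771484375), (62.98175048828125, 70.41563415527344), 141.18984985351562) [ 522.24217142 -385.87475546    6.        ]
((522.472900390625, -383.07342529296875), 56.13068771362305) [ 528.19965 -368.77176]
```

View pics/crop0.png

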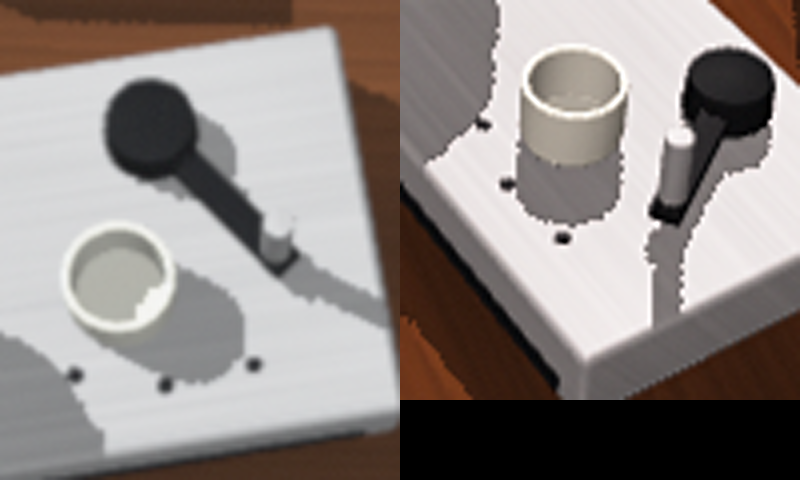

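The enlarged composite is clear. In the top crop the rim centre is at (118,277), hub top (151,122), post top (277,218), and the dots at (75,376), (165,385) and (254,365). In the side crop the rim is at (574,80), hub top (728,74), post top (680,133), and the dots at (484,124), (507,184) and (563,238).

```bash
cat > m.py <<'E'
from h import *
T=lambda a,b: ray("top",a/4+230-.375,b/4+95-.375)
S=lambda a,b: ray("side",(a-400)/4+270-.375,b/4+150-.375)
pts={"rim":((118,277),(574,80)),"hub":((151,122),(728,74)),"post":((277,218),(680,133)),"d3":((75,376),(484,124)),"d2":((165,385),(507,184)),"d1":((254,365),(563,238))}
for k,(a,b) in pts.items():
    p,e=tri([T(*a),S(*b)]); print(k,p.round(1),np.round(e,1))
zs={"rim":100,"hub":88,"post":125,"d3":60,"d2":60,"d1":60}
for k,(a,b) in pts.items(): print(k,"top",atz(T(*a),zs[k]).round(1),"side",atz(S(*b),zs[k]).round(1))
C=lambda u,v: ray("side",(u+.5)*.7-.5,(v+.5)*.7-.5)
E
python3 m.py
```

```text
rim [613.6  47.  103.2] [0.3 0.3]
hub [700.3  33.2  91.3] [0.2 0.2]
post [636.9 -31.5 128.6] [0.6 0.6]
d3 [571.4  70.2  63.5] [0.5 0.5]
d2 [566.9  23.2  63.6] [0.2 0.2]
d1 [579.2 -23.2  63.5] [0.4 0.4]
rim top [614.2  47.3 100. ] side [615.4  50.1 100. ]
hub top [701.8  33.3  88. ] side [702.   36.2  88. ]
post top [638.7 -31.8 125. ] side [638.2 -28.4 125. ]
d3 top [571.7  70.5  60. ] side [573.3  73.5  60. ]
d2 top [567.9  23.2  60. ] side [568.1  26.3  60. ]
d1 top [579.6 -23.2  60. ] side [581.  -20.4  60. ]
```

The measurements hold up: the heights come out about 3 mm high, and the dots and post fit the axis. Moving over the ramekin for a wrist check.

```bash
python3 -m handwheel '[{"hand":0.9,"offset":[43.5,-37.3,0],"twist":[0,0,0]},{"hand":0.9,"offset":[43.5,-37.3,0],"twist":[0,0,0]},{"hand":0.9,"offset":[43.5,-37.3,0],"twist":[0,0,0]},{"hand":0.9,"offset":[43.5,-37.3,0],"twist":[0,0,0]},{"hand":0.9,"offset":[43.5,-37.3,0],"twist":[0,0,0]},{"hand":0.9,"offset":[43.5,-37.3,0],"twist":[0,0,0]},{"hand":0.9,"offset":[43.5,-37.3,0],"twist":[0,0,0]},{"hand":0.9,"offset":[43.5,-37.3,0],"twist":[0,0,0]},{"hand":0.9,"offset":[43.5,-37.3,0],"twist":[0,0,0]},{"hand":0.9,"offset":[43.5,-37.3,0],"twist":[0,0,0]},{"hand":0.9,"offset":[0,0,0],"twist":[0,0,0]},{"hand":0.9,"offset":[0,0,0],"twist":[0,0,0]}]'
python3 - <<'E'
from h import *
s=robot.state(); print(s["tool_pos"],rot(s).as_matrix().round(3),s["q"].round(2)); im=save("wrist","pics/w1.png"); cv2.imwrite("pics/w1b.png",cv2.resize(im[:,:,::-1],(800,600),interpolation=cv2.INTER_CUBIC))
import pickle; pickle.dump(s,open("s1.pkl","wb"))
E
```

```text
clock: 1.65
tool_pos: [482.7, -139.5, 251.4]
tool_rot: [0.0, 0.993, 0.122, -0.001]
wrist_force: [-0.3, 0.2, -0.7]
grip_width: 0.894
grasp_force: 0.0
[ 482.65769872 -139.50410747  251.38665725] [[ 0.97   0.243 -0.001]
 [ 0.243 -0.97  -0.   ]
 [-0.001  0.    -1.   ]] [ 0.4   0.26 -0.28  1.85  0.08  1.05 -1.23]
```

View pics/w1b.png

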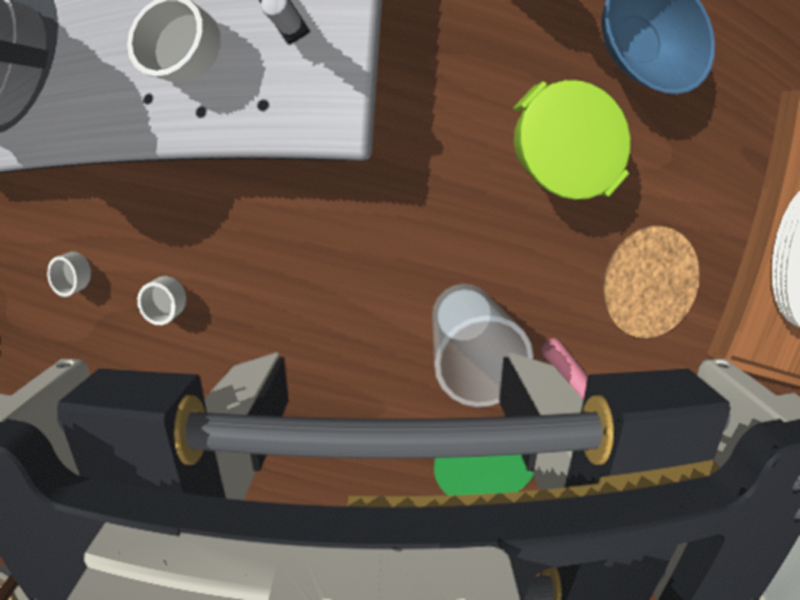

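The wrist view (800x600) shows the ramekin rim at about (165,37), dots at (148,99), (201,112) and (263,105), the coaster at (652,281), the tumbler base at (465,313) and the pot at (573,139). I'll cross-check these against the fixed cameras.

```bash
cat > m2.py <<'E'
from h import *
import pickle
from scipy.optimize import least_squares
s=pickle.load(open("s1.pkl","rb"))
W=lambda u,v: ray("wrist",(u+.5)*.7-.5,(v+.5)*.7-.5,s)
T=lambda a,b: ray("top",a/4+230-.375,b/4+95-.375)
S=lambda a,b: ray("side",(a-400)/4+270-.375,b/4+150-.375)
pts={"rim":((118,277),(574,80),(165,37)),"d3":((75,376),(484,124),(148,99)),"d2":((165,385),(507,184),(201,112)),"d1":((254,365),(563,238),(263,105))}
for k,(a,b,c) in pts.items():
    p,e=tri([T(*a),S(*b),W(*c)]); print(k,p.round(1),np.round(e,1),atz(W(*c),100 if k=="rim" else 60).round(1))
rs=[ray("top",456.25,220.34),ray("side",362.72,393.29),W(652,281)]
print("coaster",tri(rs),atz(rs[2],6))
F=lambda n,u,v: ray(n,(u+.5)*.7-.5,(v+.5)*.7-.5)
print("tumbler rim",tri([F("top",557,355),F("side",407,412)])[0],"pot",tri([F("top",570,248),F("side",538,425)])[0])
# dial fit: mean xy of views at known z
obs={"hub":(701.9,34.7),"post":(638.5,-30.1)}
z={"d3":60,"d2":60,"d1":60}
for k in z: obs[k]=np.mean([atz(T(*pts[k][0]),60),atz(S(*pts[k][1]),60)],0)[:2]
def f(x):
    a=np.array(x[:2]);g=lambda t,r:a+r*np.array([np.cos(x[2]-t),np.sin(x[2]-t)])
    m={"hub":a,"post":g(0,95),"d1":g(.35,137),"d2":g(.7,137),"d3":g(1.05,137)}
    return np.concatenate([m[k]-obs[k] for k in m])
r=least_squares(f,[702,35,3.9]);print(r.x,r.fun.round(1))
x=r.x
for t in np.arange(0,1.2,.15): print(round(t,2),(x[:2]+95*np.array([np.cos(x[2]-t),np.sin(x[2]-t)])).round(1))
E
python3 m2.py
```

```text
rim [614.   46.9 102.5] [0.6 0.6 0.8] [614.9  47.7 100. ]
d3 [572.1  70.7  63.1] [1.1 0.1 1.2] [573.2  73.3  60. ]
d2 [567.7  23.8  62.8] [0.8 0.7 1.2] [568.9  25.6  60. ]
d1 [580.  -22.4  62.8] [1.2 0.2 1.4] [581.2 -20.6  60. ]
coaster (array([ 524.36009007, -385.02899261,   -0.58688488]), [np.float64(2.394935640734076), np.float64(0.9868139452251186), np.float64(1.8564261342281332)]) [ 526.1561714  -378.73129372    6.        ]
tumbler rim [ 448.68863389 -211.02840659  110.18083478] pot [ 615.39731958 -250.38355612   44.45464887]
[704.28733094  35.96880621   3.92575696] [ 2.4  1.3 -1.5 -1.  -0.3  0.1 -0.2 -0.3 -0.4 -0. ]
0.0 [637.  -31.1]
0.15 [627.8 -20.3]
0.3 [620.2  -8.3]
0.45 [614.5   4.8]
0.6 [610.9  18.6]
0.75 [609.3  32.7]
0.9 [609.9  46.9]
1.05 [612.6  60.9]
```

```bash
python3 -m handwheel '[{"hand":0.9,"offset":[43.5,-37.5,0],"twist":[0,0,0]},{"hand":0.9,"offset":[43.5,-37.5,0],"twist":[0,0,0]},{"hand":0.9,"offset":[43.5,-37.5,0],"twist":[0,0,0]},{"hand":0.9,"offset":[43.5,-37.5,0],"twist":[0,0,0]},{"hand":0.9,"offset":[0,0,0],"twist":[0,0,-0.176]},{"hand":0.9,"offset":[0,0,0],"twist":[0,0,-0.176]},{"hand":0.9,"offset":[0,0,0],"twist":[0,0,-0.176]},{"hand":0.9,"offset":[0,0,0],"twist":[0,0,-0.176]},{"hand":0.9,"offset":[0,0,0],"twist":[0,0,-0.176]},{"hand":0.9,"offset":[0,0,0],"twist":[0,0,-0.176]},{"hand":0.9,"offset":[0,0,0],"twist":[0,0,-0.176]},{"hand":0.9,"offset":[0,0,0],"twist":[0,0,-0.176]}]'
python3 -m handwheel '[{"hand":0.9,"offset":[0,0,0],"twist":[0,0,-0.176]},{"hand":0.9,"offset":[0,0,0],"twist":[0,0,-0.176]},{"hand":0.9,"offset":[0,0,0],"twist":[0,0,-0.176]},{"hand":0.9,"offset":[0,0,0],"twist":[0,0,-0.176]},{"hand":0.9,"offset":[0,0,0],"twist":[0,0,0]},{"hand":0.9,"offset":[0,0,0],"twist":[0,0,0]}]'
cat > go.py <<'E'
from h import *
import sys
s=robot.state(); M=rot(s).as_matrix(); print(s["tool_pos"].round(1),M.round(3).tolist(),s["q"].round(2),s["wrist_force"].round(1),s["clock"])
if len(sys.argv)>3: print("offset",(M.T@(np.array([float(a) for a in sys.argv[1:4]])-s["tool_pos"])).round(1))
E
python3 go.py 615 48.5 92
```

```text
clock: 3.2
tool_pos: [615.4, 46.1, 251.5]
tool_rot: [0.0, 0.677, 0.736, -0.001]
wrist_force: [-0.3, 0.5, 0.6]
grip_width: 0.897
grasp_force: 0.0
clock: 3.95
tool_pos: [615.5, 47.4, 251.6]
tool_rot: [-0.0, 0.385, 0.923, -0.0]
wrist_force: [0.0, 1.4, 0.5]
grip_width: 0.903
grasp_force: 0.0
[615.5  47.4 251.6] [[-0.704, 0.711, -0.0], [0.711, 0.704, -0.001], [-0.0, -0.001, -1.0]] [ 0.36  0.55 -0.81  1.54  0.41  1.23  0.26] [0.  1.4 0.5] 3.95
offset [  1.2   0.5 159.6]
```

```bash
python3 -m handwheel '[{"hand":0.9,"offset":[1,0.5,50],"twist":[0,0,0]},{"hand":0.9,"offset":[0,0,50],"twist":[0,0,0]},{"hand":0.9,"offset":[0,0,30],"twist":[0,0,0]},{"hand":0.9,"offset":[0,0,20],"twist":[0,0,0]},{"hand":0.9,"offset":[0,0,9],"twist":[0,0,0]},{"hand":0.9,"offset":[0,0,0],"twist":[0,0,0]}]'
python3 go.py 615 48.5 92
python3 - <<'E'
from h import *
a=save("wrist","pics/w2.png");b=save("side","pics/s2.png")
C=np.hstack([cv2.resize(a[:,80:480],(400,420)),cv2.resize(b[130:270,250:390],(400,420),interpolation=cv2.INTER_CUBIC)])
cv2.imwrite("pics/c2.png",C[:,:,::-1])
E
```

```text
clock: 4.7
tool_pos: [615.5, 49.7, 93.0]
tool_rot: [0.0, 0.383, 0.924, 0.0]
wrist_force: [-0.4, 0.2, -0.4]
grip_width: 0.897
grasp_force: 0.0
[615.5  49.7  93. ] [[-0.707, 0.707, 0.0], [0.707, 0.707, -0.0], [-0.0, 0.0, -1.0]] [ 0.3   0.7  -0.72  1.71  0.56  0.94  0.15] [-0.4  0.2 -0.4] 4.7
offset [-0.5 -1.2  1. ]
```

View pics/c2.png

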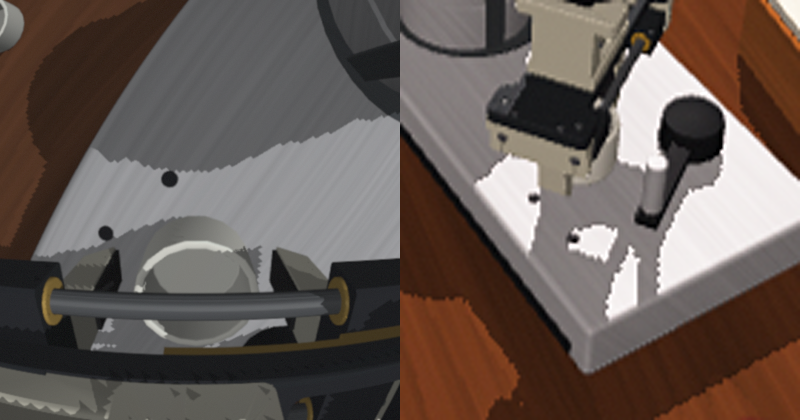

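The ramekin (wrist pane x 137–257) stands centred between the fingers, and the lever is clear. Closing, then a lift.

```bash
python3 -m handwheel '[{"hand":0.65,"offset":[0,0,0],"twist":[0,0,0]},{"hand":0.6,"offset":[0,0,0],"twist":[0,0,0]},{"hand":0.55,"offset":[0,0,0],"twist":[0,0,0]},{"hand":0.5,"offset":[0,0,0],"twist":[0,0,0]},{"hand":0.5,"offset":[0,0,0],"twist":[0,0,0]},{"hand":0.5,"offset":[0,0,0],"twist":[0,0,0]}]'
python3 -m handwheel '[{"hand":0.5,"offset":[0,0,-10],"twist":[0,0,0]},{"hand":0.5,"offset":[0,0,-30],"twist":[0,0,0]},{"hand":0.5,"offset":[0,0,-50],"twist":[0,0,0]},{"hand":0.5,"offset":[0,0,-40],"twist":[0,0,0]},{"hand":0.5,"offset":[0,0,0],"twist":[0,0,0]}]'
python3 go.py 523 -384.5 200
```

```text
clock: 5.55
tool_pos: [615.5, 49.6, 93.1]
tool_rot: [0.0, 0.382, 0.924, 0.0]
wrist_force: [-0.8, -0.1, 4.8]
grip_width: 0.633
grasp_force: 30.0
clock: 6.18
tool_pos: [616.7, 50.6, 226.5]
tool_rot: [0.002, 0.382, 0.924, 0.002]
wrist_force: [0.4, -1.0, -1.2]
grip_width: 0.63
grasp_force: 30.0
[616.7  50.6 226.5] [[-0.708, 0.707, 0.006], [0.707, 0.708, 0.001], [-0.003, 0.005, -1.0]] [ 0.35  0.57 -0.8   1.58  0.43  1.17  0.25] [ 0.4 -1.  -1.2] 6.175
offset [-241.1 -374.3   25.5]
```

```bash
python3 -m handwheel '[{"hand":0.5,"offset":[-20,-31,0],"twist":[0,0,0]},{"hand":0.5,"offset":[-26.8,-41.6,0],"twist":[0,0,0]},{"hand":0.5,"offset":[-26.8,-41.6,0],"twist":[0,0,0]},{"hand":0.5,"offset":[-26.8,-41.6,0],"twist":[0,0,0]},{"hand":0.5,"offset":[-26.8,-41.6,0],"twist":[0,0,0]},{"hand":0.5,"offset":[-26.8,-41.6,0],"twist":[0,0,0]},{"hand":0.5,"offset":[-26.8,-41.6,0],"twist":[0,0,0]},{"hand":0.5,"offset":[-26.8,-41.6,0],"twist":[0,0,0]},{"hand":0.5,"offset":[-20,-31,0],"twist":[0,0,0]},{"hand":0.5,"offset":[-12,-20,20],"twist":[0,0,0]},{"hand":0.5,"offset":[0,0,0],"twist":[0,0,0]},{"hand":0.5,"offset":[0,0,0],"twist":[0,0,0]}]'
python3 go.py 523 -384 40
```

```text
clock: 7.68
tool_pos: [521.5, -381.5, 202.1]
tool_rot: [-0.001, 0.381, 0.924, 0.001]
wrist_force: [0.7, 0.1, 0.0]
grip_width: 0.626
grasp_force: 30.0
[ 521.5 -381.5  202.1] [[-0.709, 0.705, -0.0], [0.705, 0.709, 0.002], [0.002, 0.001, -1.0]] [ 1.02  0.63 -0.76  1.53  0.45  1.17  0.97] [0.7 0.1 0. ] 7.675
offset [ -3.1  -0.9 162.1]
```

```bash
python3 -m handwheel '[{"hand":0.5,"offset":[-3,-1,40],"twist":[0,0,0]},{"hand":0.5,"offset":[0,0,50],"twist":[0,0,0]},{"hand":0.5,"offset":[0,0,40],"twist":[0,0,0]},{"hand":0.5,"offset":[0,0,20],"twist":[0,0,0]},{"hand":0.5,"offset":[0,0,8],"twist":[0,0,0]},{"hand":0.5,"offset":[0,0,0],"twist":[0,0,0]},{"hand":0.5,"offset":[0,0,0],"twist":[0,0,0]}]'
python3 go.py 523 -384 39
python3 - <<'E'
from h import *
a=save("wrist","pics/w3.png");b=save("side","pics/s3.png")
C=np.hstack([cv2.resize(a[:,80:480],(400,420)),cv2.resize(b[280:420,270:410],(400,420),interpolation=cv2.INTER_CUBIC)])
cv2.imwrite("pics/c3.png",C[:,:,::-1])
E
```

```text
clock: 8.55
tool_pos: [523.4, -386.9, 46.3]
tool_rot: [0.001, 0.382, 0.924, -0.0]
wrist_force: [0.3, -0.1, -0.9]
grip_width: 0.629
grasp_force: 30.0
[ 523.4 -386.9   46.3] [[-0.707, 0.707, 0.002], [0.707, 0.707, -0.001], [-0.002, 0.001, -1.0]] [ 0.97  0.79 -0.66  1.66  0.59  0.9   0.86] [ 0.3 -0.1 -0.9] 8.55
offset [2.3 1.8 7.3]
```

View pics/c3.png

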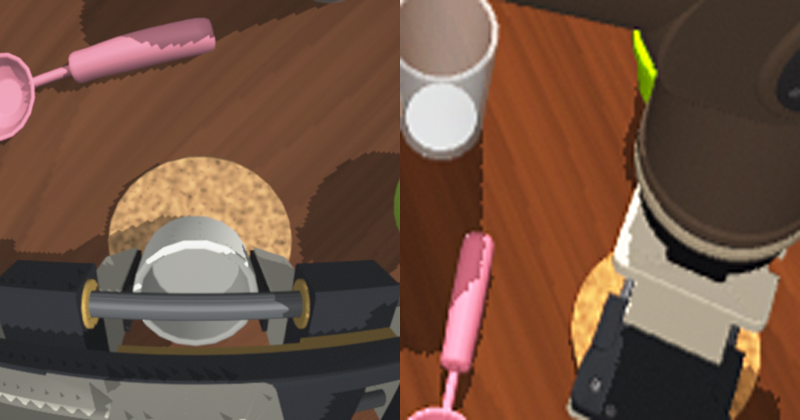

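The coaster (x 109–292) is centred under the cup (x 137–257), and nothing touches. Lowering the last few mm.

```bash
python3 -m handwheel '[{"hand":0.5,"offset":[2,2,3],"twist":[0,0,0]},{"hand":0.5,"offset":[0,0,2],"twist":[0,0,0]},{"hand":0.5,"offset":[0,0,1],"twist":[0,0,0]},{"hand":0.5,"offset":[0,0,0],"twist":[0,0,0]},{"hand":0.5,"offset":[0,0,0],"twist":[0,0,0]}]'
python3 go.py 523 -384 39
```

```text
clock: 9.28
tool_pos: [522.3, -383.6, 39.1]
tool_rot: [-0.0, 0.382, 0.924, -0.0]
wrist_force: [-3.1, 2.6, 5.0]
grip_width: 0.627
grasp_force: 30.0
[ 522.3 -383.6   39.1] [[-0.708, 0.707, -0.0], [0.707, 0.708, 0.0], [0.0, -0.0, -1.0]] [ 0.96  0.8  -0.66  1.67  0.6   0.89  0.85] [-3.1  2.6  5. ] 9.275
offset [-0.8  0.2  0.1]
```

Contact, about 5 N up. Releasing and rising.

```bash
python3 -m handwheel '[{"hand":0.66,"offset":[0,0,0],"twist":[0,0,0]},{"hand":0.72,"offset":[0,0,0],"twist":[0,0,0]},{"hand":0.85,"offset":[0,0,0],"twist":[0,0,0]},{"hand":0.85,"offset":[0,0,0],"twist":[0,0,0]},{"hand":0.85,"offset":[0,0,0],"twist":[0,0,0]},{"hand":0.85,"offset":[0,0,-20],"twist":[0,0,0]},{"hand":0.85,"offset":[0,0,-50],"twist":[0,0,0]},{"hand":0.85,"offset":[0,0,-60],"twist":[0,0,0]},{"hand":0.85,"offset":[0,0,-60],"twist":[0,0,0]},{"hand":0.85,"offset":[0,0,0],"twist":[0,0,0]},{"hand":0.85,"offset":[0,0,0],"twist":[0,0,0]}]'
python3 go.py 637 -31 220
python3 - <<'E'
from h import *
import pickle
s=robot.state();pickle.dump(s,open("s4.pkl","wb"));a=save("wrist","pics/w4.png");b=save("top","pics/t4.png")
C=np.hstack([cv2.resize(a[:,80:480],(400,420)),cv2.resize(b[150:290,380:520],(400,420),interpolation=cv2.INTER_CUBIC)])
cv2.imwrite("pics/c4.png",C[:,:,::-1])
E
```

```text
clock: 10.65
tool_pos: [522.2, -383.7, 229.5]
tool_rot: [0.0, 0.382, 0.924, -0.0]
wrist_force: [-0.8, -0.0, -0.7]
grip_width: 0.85
grasp_force: 0.0
[ 522.2 -383.7  229.5] [[-0.707, 0.707, 0.0], [0.707, 0.707, -0.001], [-0.001, -0.0, -1.0]] [ 1.03  0.61 -0.77  1.49  0.44  1.22  0.98] [-0.8 -0.  -0.7] 10.65
offset [168.  330.7   9.2]
```

View pics/c4.png

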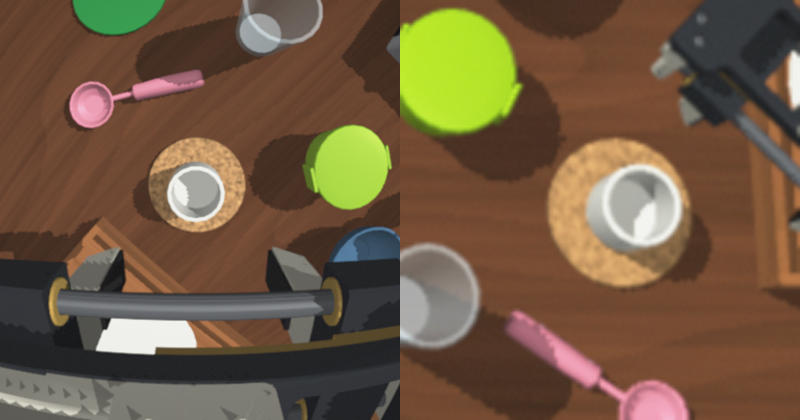

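Ramekin stands upright in the middle of the coaster: in the wrist pane the cup at (197,192) is on the coaster at (197,185), allowing for height. Now to a point above the post.

```bash
python3 -m handwheel '[{"hand":0.6,"offset":[21,41.3,0],"twist":[0,0,0]},{"hand":0.6,"offset":[21,41.3,0],"twist":[0,0,0]},{"hand":0.6,"offset":[21,41.3,0],"twist":[0,0,0]},{"hand":0.6,"offset":[21,41.3,0],"twist":[0,0,0]},{"hand":0.6,"offset":[21,41.3,0],"twist":[0,0,0]},{"hand":0.6,"offset":[21,41.3,0],"twist":[0,0,0]},{"hand":0.6,"offset":[21,41.3,0],"twist":[0,0,0]},{"hand":0.6,"offset":[21,41.3,0],"twist":[0,0,0]},{"hand":0.6,"offset":[0,0,0],"twist":[0,0,-0.175]},{"hand":0.6,"offset":[0,0,0],"twist":[0,0,-0.175]},{"hand":0.6,"offset":[0,0,0],"twist":[0,0,-0.175]},{"hand":0.6,"offset":[0,0,0],"twist":[0,0,0]}]'
python3 go.py 637.5 -30.5 110
```

```text
clock: 12.25
tool_pos: [636.4, -31.4, 227.2]
tool_rot: [-0.001, 0.13, 0.992, 0.0]
wrist_force: [-0.0, -0.3, -0.4]
grip_width: 0.6
grasp_force: 0.0
[636.4 -31.4 227.2] [[-0.966, 0.258, -0.003], [0.258, 0.966, 0.001], [0.003, 0.0, -1.0]] [ 0.52  0.64 -0.91  1.52  0.52  1.24  0.85] [-0.  -0.3 -0.4] 12.25
offset [ -1.1   1.2 117.2]
```

```bash
python3 -m handwheel '[{"hand":0.6,"offset":[-1,1,40],"twist":[0,0,0]},{"hand":0.6,"offset":[0,0,35],"twist":[0,0,0]},{"hand":0.6,"offset":[0,0,25],"twist":[0,0,0]},{"hand":0.6,"offset":[0,0,12],"twist":[0,0,0]},{"hand":0.6,"offset":[0,0,3],"twist":[0,0,0]},{"hand":0.6,"offset":[0,0,0],"twist":[0,0,0]}]'
python3 go.py 637.5 -30.5 110
python3 - <<'E'
from h import *
a=save("wrist","pics/w5.png");b=save("side","pics/s5.png")
C=np.hstack([cv2.resize(a[:,80:480],(400,420)),cv2.resize(b[130:270,250:390],(400,420),interpolation=cv2.INTER_CUBIC)])
cv2.imwrite("pics/c5.png",C[:,:,::-1])
E
```

```text
clock: 13.0
tool_pos: [638.7, -30.3, 114.4]
tool_rot: [0.0, 0.13, 0.992, 0.0]
wrist_force: [1.3, 0.0, 1.1]
grip_width: 0.601
grasp_force: 0.0
[638.7 -30.3 114.4] [[-0.966, 0.258, 0.001], [0.258, 0.966, 0.0], [-0.001, 0.0, -1.0]] [ 0.49  0.75 -0.84  1.63  0.62  1.05  0.76] [1.3 0.  1.1] 13.0
offset [ 1.1 -0.5  4.4]
```

View pics/c5.png

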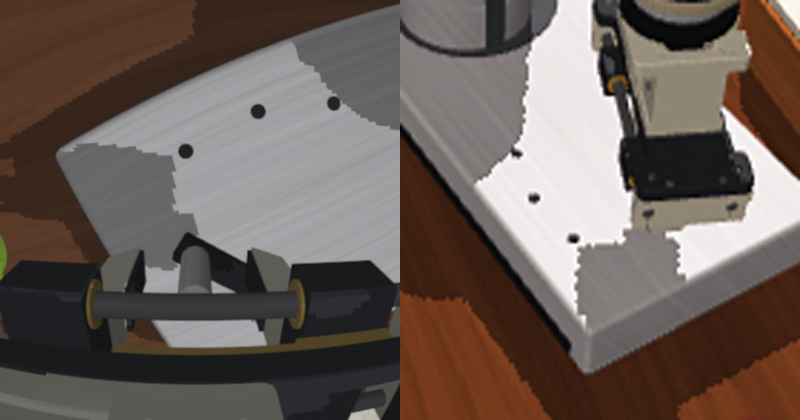

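The post (wrist pane x≈194) is between the fingers (140–255), tips clear of the arm. Closing.

```bash
python3 -m handwheel '[{"hand":0.3,"offset":[0,0,0],"twist":[0,0,0]},{"hand":0.05,"offset":[0,0,0],"twist":[0,0,0]},{"hand":0.05,"offset":[0,0,0],"twist":[0,0,0]},{"hand":0.05,"offset":[0,0,0],"twist":[0,0,0]},{"hand":0.05,"offset":[0,0,0],"twist":[0,0,0]},{"hand":0.05,"offset":[0,0,0],"twist":[0,0,0]}]'
python3 - <<'E'
from h import *
s=robot.state();M=rot(s).as_matrix();p=s["tool_pos"];print(p,s["wrist_force"])
a=np.array([704.3,36.0]);r0=p[:2]-a;print(np.hypot(*r0),np.arctan2(*r0[::-1])%(2*np.pi))
a0=3.926;prev=p[:2]
for t in [.15,.3,.45,.6,.75,.85,.95,1.05]:
    q=a+95*np.array([np.cos(a0-t),np.sin(a0-t)]);d=np.r_[q-prev,0];print(t,q.round(1),(M.T@d).round(1));prev=q
E
```

```text
clock: 13.85
tool_pos: [638.3, -30.5, 113.7]
tool_rot: [-0.0, 0.13, 0.992, -0.0]
wrist_force: [0.0, 0.3, -0.6]
grip_width: 0.162
grasp_force: 30.0
[638.27716613 -30.51011393 113.71362993] [ 0.01040415  0.32355238 -0.56742492]
93.71557953024018 3.9306674715641816
0.15 [627.8 -20.3] [12.8  7.2  0. ]
0.3 [620.2  -8.2] [10.4  9.7  0. ]
0.45 [614.6   4.8] [ 8.8 11.2 -0. ]
0.6 [610.9  18.6] [ 7.1 12.4 -0. ]
0.75 [609.4  32.7] [ 5.1 13.3 -0. ]
0.85 [609.5  42.2] [ 2.3  9.2 -0. ]
0.95 [610.6  51.7] [ 1.4  9.4 -0. ]
1.05 [612.6  60.9] [ 0.4  9.5 -0. ]
```

```bash
python3 -m handwheel '[{"hand":0.05,"offset":[6.4,3.6,0],"twist":[0,0,0]},{"hand":0.05,"offset":[6.4,3.6,0],"twist":[0,0,0]},{"hand":0.05,"offset":[5.2,4.9,0],"twist":[0,0,0]},{"hand":0.05,"offset":[5.2,4.9,0],"twist":[0,0,0]},{"hand":0.05,"offset":[4.4,5.6,0],"twist":[0,0,0]},{"hand":0.05,"offset":[4.4,5.6,0],"twist":[0,0,0]},{"hand":0.05,"offset":[3.6,6.2,0],"twist":[0,0,0]},{"hand":0.05,"offset":[3.6,6.2,0],"twist":[0,0,0]},{"hand":0.05,"offset":[0,0,0],"twist":[0,0,0]},{"hand":0.05,"offset":[0,0,0],"twist":[0,0,0]}]'
cat > ang.py <<'E'
from h import *
s=robot.state();M=rot(s).as_matrix();p=s["tool_pos"];a=np.array([704.3,36.0]);r=p[:2]-a;th=np.arctan2(*r[::-1])%(2*np.pi)
print(p,"r",np.hypot(*r),"dial",3.926-th,"F",s["wrist_force"].round(1),s["grip_width"],s["grasp_force"])
q=a+95*np.array([np.cos(3.926-1.05),np.sin(3.926-1.05)]);print("to stop3",(M.T@np.r_[q-p[:2],0]).round(1))
E
python3 ang.py
```

```text
clock: 15.1
tool_pos: [609.0, 16.7, 113.5]
tool_rot: [-0.002, 0.13, 0.991, -0.002]
wrist_force: [-6.6, -5.9, 6.7]
grip_width: 0.168
grasp_force: 30.0
[608.95152582  16.73921874 113.48206348] r 97.27440168732052 dial 0.5850855267894399 F [-6.6 -5.9  6.7] 0.16804765055064405 29.989159405231476
to stop3 [ 7.9 43.6 -0.2]
```

```bash
python3 -m handwheel '[{"hand":0.05,"offset":[2.5,6.8,0],"twist":[0,0,0]},{"hand":0.05,"offset":[2,7,0],"twist":[0,0,0]},{"hand":0.05,"offset":[1.5,7,0],"twist":[0,0,0]},{"hand":0.05,"offset":[1,7,0],"twist":[0,0,0]},{"hand":0.05,"offset":[0.6,7,0],"twist":[0,0,0]},{"hand":0.05,"offset":[0.3,5,0],"twist":[0,0,0]},{"hand":0.05,"offset":[0,3,0],"twist":[0,0,0]},{"hand":0.05,"offset":[0,0,0],"twist":[0,0,0]},{"hand":0.05,"offset":[0,0,0],"twist":[0,0,0]},{"hand":0.05,"offset":[0,0,0],"twist":[0,0,0]}]'
python3 ang.py
python3 - <<'E'
from h import *
a=save("wrist","pics/w6.png");b=save("top","pics/t6.png");c=save("side","pics/s6.png")
C=np.hstack([cv2.resize(a[:,80:480],(400,420)),cv2.resize(c[130:270,250:390],(400,420),interpolation=cv2.INTER_CUBIC)])
cv2.imwrite("pics/c6.png",C[:,:,::-1])
E
```

```text
clock: 16.35
tool_pos: [611.3, 60.6, 113.1]
tool_rot: [-0.002, 0.13, 0.992, -0.002]
wrist_force: [-10.4, -4.6, 5.2]
grip_width: 0.168
grasp_force: 30.0
[611.3450163   60.64003661 113.05717289] r 96.1652764729903 dial 1.0435230970395377 F [-10.4  -4.6   5.2] 0.1684963465194773 30.002392530441284
to stop3 [-1.2  0.6 -0. ]
```

View pics/c6.png

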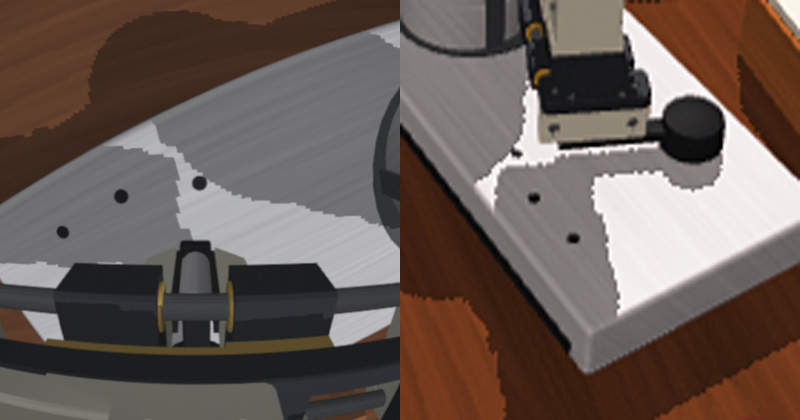

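The arm's tip (196,242) points at the third dot (199,183) in the wrist pane, with the post held between the pads. A numeric check follows.

```bash
python3 - <<'E'
from h import *
s=robot.state(); a=np.array([704.3,36.0])
for u,v,z in [(276,242,80),(279,183,60),(201,196,60),(142.5,232,60)]:
    p=atz(ray("wrist",u,v,s),z); r=p[:2]-a; print(p.round(1),np.hypot(*r).round(1),3.926-np.arctan2(*r[::-1])%(2*np.pi))
E
python3 ang.py
```

```text
[601.3  63.9  80. ] 106.7 1.0490301935487327
[573.7  73.   60. ] 135.7 1.060654209269937
[569.2  25.7  60. ] 135.5 0.7083534284796018
[581.4 -20.6  60. ] 135.3 0.35258945423219235
[611.30743357  60.66579359 113.04384862] r 96.20820538877902 dial 1.0436817890088332 F [-9.3 -4.9  5.2] 0.16454206161312537 30.00238448381424
to stop3 [-1.2  0.6 -0. ]
```

The dial stands at 1.05 rad, in line with the third dot, and is held steadily. Handing in.

```bash
python3 -c "
from plant import robot
print(robot.close_job())"
```

```text
the job is handed in; nothing more can be done
None
```

I handed the job in at about 16.5 s: the ramekin stands upright in the middle of the cork coaster, released, and the gripper still holds the lever by its post at the third stop (dial measured at about 1.05 rad).

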